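# Sort storage canisters by whether they slide onto the counter rail

## Robot

A 7-joint arm with a two-finger parallel gripper is mounted at the origin on the work surface. World frame = base frame: x ahead of the robot, y to its left, z up, the work surface at z = 0. Lengths are in m, angles in rad, forces in N, time in s.
With the tool pointing down it reaches from about 0.425 to 0.925 m from the base axis. Payload 6.8 kg.
Tool frame: the origin (TCP) lies on the centre line of the jaws, within the pads' length; the fingertips stand 19 mm ahead of it and the grasp point (between the pads) is the TCP (tcp_to_tips is the distance from the TCP to the fingertips, in m); x points along the fingers, y is the direction in which the jaws open and shut, and the axes are right-handed (so a half turn about x gives the same grasp; the last joint's range is limited). The gripper opens to 85 mm and grips with 20 to 120 N. Pads are 22 mm wide; open, the fingers measure 114 mm over their backs; the gripper's body (76 mm by 85 mm) begins 54 mm behind the grasp point. The pads swing forward as they close: fully open they stand 13 mm farther back than shut.
Start: joints at [-1.411, 0.477, 0.022, 1.555, -0.011, 1.109, -0.083], TCP at [0.179, 0.651, 0.25] pointing down, gripper open.
Joint ranges: [-2.96, 2.96], [-0.34, 2.1], [-1.41, 1.46], [0.24, 2.44], [-1.37, 4.51], [0.17, 1.92], [-2.96, 2.96]. Speed limits (rad/s): [2.39, 2.39, 3.14, 3.14, 3.14, 3.14, 3.14].

## Interface

Orientations are given as a unit quaternion [w, x, y, z].
In Python, from station import get_obs, read_camera, hand_in, spot_in, cut_out, tcp_to_tips gives the robot as it stands.
- The arm moves only by the shell command python3 -m jog 'ROWS' [FORCE]. ROWS is JSON, a list of rows, each an object of numbers: "gripper": the closure, from 0 (fully open) to 1 (shut); "dx", "dy", "dz": the shift along the world's x, y, z in m; "rx", "ry", "rz": the turn, a rotation vector about the world's x, y, z in degrees. In form: [{"gripper": .., "dx": .., "dy": .., "dz": .., "rx": .., "ry": .., "rz": ..}, ...]. A call has 1 to 10 rows; each row is the pose to reach, as a shift and turn from the pose commanded when the call began; what a row does not reach only later rows make up. A row lasts 1/10 s, in which the tool goes at most 50 mm and 8.59 degrees, less where a joint would pass 70% of its speed; a pose out of reach is approached as far as the arm can. A call with a gripper value outside its range is refused whole. The fingers move at their own pace and stop on an object; FORCE is the grip in N (left out, the last holds). Time passes only in rows, so rows that repeat a pose let the fingers close. It gives the time, the measured TCP pose, the force and the opening at its end, in the units of the state.
- get_obs(): the state, without advancing time (a new reading comes with each control period).
- read_camera(name): name is "side" or "top" or "wrist"; returns a dict with "pixels" (400x640x3 uint8, blue, green, red), "range_z" (400x640 float32, m along the optical axis (not along the pixel's ray), 0 where there is no reading), "camera_matrix" (3x3 intrinsics, pixels), "D" ([k1, k2, p1, p2, k3] as OpenCV has them; the pictures are not rectified), "cam_to_world" (4x4, takes a point from camera to world coordinates). Camera axes: x right, y down, z forward; pixel columns grow to the right and rows downward; lengths in m; the calibration is good to about 2 mm. A picture is of the moment at which its call begins.
- hand_in(): hands the job in, once; it reports no verdict.
Trained networks look in the newest picture that a camera, given by its name, has taken for a name from the list of things; names that differ only in an ending like _2 or _b are one class to them, and where a whole thing is asked for, a point or a joint stands for the part that bears it (a point fixed in the world has none). Each returns a list of dicts, best first, with "conf" (0 to 1); they miss things now and then, are a little off and sometimes report something else, mostly with a low value. They report only what shows in the picture. A call takes as long as a camera call. They do not tell look-alikes from the thing itself.
- spot_in(camera, label): "box" ([centre column, centre row, width, height] in pixels, round what is visible of it).
- cut_out(camera, label): "mask" (400x640 bool, what is visible of it) and "box" ([centre column, centre row, width, height] in pixels, round what is visible of it).
The state is a dict: "t": time; "q": joint angles; "joint_vel": joint speeds; "joint_torque": joint torques, N m; "eef_pos": TCP position; "tool_rot": TCP orientation; "contact_force": force on the tool from outside, world axes, zero at the start; "torque": the same for the moment, N m; "gripper_width": opening from 0.0 (shut) to 1.0 (fully open).
Only numpy, scipy, OpenCV 4.12 (cv2) and the standard library are available. Lean on these libraries where they do the work, as an engineer would, in place of code of your own. Each camera call takes 0.05 s, during which the arm holds its last target. There are 200 camera calls.

## Task

Try the three blue canisters on the aluminium T-rail fixed to the counter, sliding each one along the counter from the rail's round nose so that the groove in its foot runs over the rail. Leave the two that run freely standing wholly on the rail, between its nose and its black end stop; the one that jams part-way on a hidden plug goes upright on the floor of the open white plastic box. Do not force a canister that jams, and leave the harissa dish, the wooden spatula and the green box lid where they are.

Things in the scene. Friction and masses are not known exactly. Their poses are not given: they have to be found in the camera images.
- canister_a: blue storage canister, white lid, grey foot, upright, 76 (its x) x 60 (y) x 88 mm tall, about 0.3 kg. Origin: centre of underside, z up. A groove open at both ends runs through its foot along x, alike from either end: 39 mm wide inside, 22 mm high, closed in from below to a 20 mm slot by two lips 6 mm thick. Flat y sides, grip 45 to 65 mm up
- canister_b: second canister, same size, look, groove and origin as canister_a. In exactly one of the three (which one differs from start to start) a captive plug 18 mm across hangs hidden mid-groove; it cannot be seen or removed
- canister_c: third canister, same size, look, groove and origin as canister_a. The plugged canister stops on the rail when its leading edge is about 26 to 36 mm past the nose tip (its centre still 2 to 12 mm short of the tip; plug and grip give a little); the others slide on with almost no force
- rail: aluminium T-rail fixed on the counter. Origin: on the counter under the tip of its round nose; x along the rail from nose to stop, z up. Head 35 mm wide, 11 to 17 mm above the counter, nose a half circle of 17.5 mm radius; neck 13 mm wide. A canister goes on only by sliding along x over the nose, its foot on the counter or up to 3 mm above it; 2 mm play to each side
- rail_stop (a point): middle of the foot of the black end stop's face, on the counter, 175 mm from the nose tip along the rail; stop 10 mm thick, 60 mm wide, 30 mm high. Two canisters fit one behind the other between nose and stop
- box: open white plastic box without its lid, fixed, 190 mm (its x) x 150 mm (its y), 55 mm high, walls and floor 4 mm thick. Origin: centre of its underside, z up
- dish: terracotta harissa dish, 96 mm across, 45 mm high; origin at the centre of its underside; a bystander, to be left where it is
- spatula: wooden spatula 260 mm long, lying along its x; a bystander, to be left where it is
- lid: green clip-on lid of the box, lying flat, 150 x 190 mm, 8 mm thick, with clips on both sides; origin at the centre of its underside; a bystander, to be left where it is
Not all that is in view belongs to the job. Leave any pink look-alike of the rail alone.

How it is judged:
By the outcome, as a careful person would: the job done as asked, in the order asked, and still so for the second after the job is handed in, with the robot touching nothing.
It also fails if it takes over 72 s, if anything falls off the work surface, if the arm or the gripper's body presses on something with over 40 N, if the wrist force passes 120 N, or if a joint passes its speed limit or range.

## Working session

There is one attempt and no reset: what is moved stays moved. The work goes in short steps, Python scripts to look and compute and a shell command to move; the robot and the scene stay as the last step left them, time stands still between calls to the robot, and variables do not carry over. Pictures are saved under pics/ and viewed, about 8 in all and at most 12, crops included, and the job is handed in when it is done.

```bash
mkdir -p pics; ls; cat > h.py <<'E'
import numpy as np, cv2
from station import *
def world(c,uv,z=None):
    """pixels -> world; with z: ray meets plane z, else uses range"""
    uv=np.asarray(uv,float).reshape(-1,1,2)
    n=cv2.undistortPoints(uv,c['camera_matrix'],np.array(c['D'])).reshape(-1,2)
    d=np.c_[n,np.ones(len(n))]; T=np.array(c['cam_to_world'])
    if z is None:
        p=uv.reshape(-1,2).astype(int); r=c['range_z'][p[:,1],p[:,0]]
        return (d*r[:,None])@T[:3,:3].T+T[:3,3]
    w=d@T[:3,:3].T; return T[:3,3]+w*((z-T[2,3])/w[:,2])[:,None]
E
python3 - <<'E'
from h import *
o=get_obs(); print({k:np.round(v,3) for k,v in o.items()})
ims=[]
for n in ['top','side']:
    c=read_camera(n); cv2.imwrite(f'pics/{n}0.png',c['pixels']); 
    print(n,np.round(c['cam_to_world'],3).tolist())
    for l in ['canister_a','rail','rail_stop','box','dish','spatula','lid']:
        try:
            for r in cut_out(n,l):
                m=r['mask']; v,u=np.nonzero(m)
                w=world(c,np.c_[u,v]); ok=c['range_z'][v,u]>0; w=w[ok]
                zt=np.percentile(w[:,2],95) if len(w) else 0
                t=w[w[:,2]>zt-.008] if len(w) else w
                rect=cv2.minAreaRect((t[:,:2]*1000).astype(np.float32)) if len(t)>5 else None
                print(n,l,round(r['conf'],2),np.round(r['box']).tolist(),'ztop',round(float(zt),3),[np.round(x,1).tolist() for x in rect] if rect else None)
        except Exception as e: print(l,e)
E
```

```text
pics
{'t': np.float64(0.0), 'q': array([-1.411,  0.478,  0.022,  1.556, -0.012,  1.109, -0.083]), 'joint_vel': array([ 0.001, -0.001, -0.001, -0.002, -0.002, -0.001,  0.001]), 'joint_torque': array([ 1.0000e-03, -5.9645e+01,  1.6080e+00, -2.8121e+01,  1.2000e-02,
        9.0000e-03, -0.0000e+00]), 'eef_pos': array([0.178, 0.65 , 0.249]), 'tool_rot': array([ 0.701,  0.094,  0.701, -0.095]), 'contact_force': array([-0.693,  0.059,  0.204]), 'torque': array([-0.046, -0.039, -0.058]), 'gripper_width': np.float64(0.999)}
top [[0.015, -0.996, 0.083, 0.373], [-1.0, -0.014, 0.005, -0.089], [-0.004, -0.083, -0.997, 1.412], [0.0, 0.0, 0.0, 1.0]]
top canister_a 0.97 [362.0, 215.0, 27.0, 26.0] ztop 0.092 [[451.0, -228.9], [75.5, 59.6], 15.8]
top canister_a 0.93 [411.0, 196.0, 23.0, 27.0] ztop 0.091 [[521.0, -388.3], [60.4, 75.9], 85.7]
top canister_a 0.63 [362.0, 168.0, 23.0, 24.0] ztop 0.092 [[610.6, -224.8], [58.3, 74.8], 79.2]
top rail 0.87 [362.0, 268.0, 58.0, 16.0] ztop 0.028 [[268.5, -224.9], [176.5, 49.6], 89.4]
top rail 0.77 [271.0, 196.0, 50.0, 25.0] ztop 0.028 [[517.3, 88.0], [56.2, 17
[... 1837 characters left out ...]
 ztop 0.029 [[361.8, -6.0], [57.4, 164.1], 5.2]
side rail_stop 0.81 [209.0, 191.0, 48.0, 28.0] ztop 0.03 [[298.1, 208.8], [184.0, 58.7], 86.4]
side rail_stop 0.74 [281.0, 284.0, 56.0, 58.0] ztop 0.03 [[242.9, -209.8], [169.1, 56.9], 70.8]
side rail_stop 0.58 [288.0, 181.0, 51.0, 32.0] ztop 0.029 [[536.0, 102.9], [59.2, 165.1], 28.4]
side box 0.8 [239.0, 143.0, 73.0, 47.0] ztop 0.055 [[527.5, 373.7], [203.1, 159.2], 11.5]
side dish 0.94 [372.0, 169.0, 30.0, 22.0] ztop 0.046 [[741.3, -53.7], [95.8, 91.7], 11.4]
side spatula 0.64 [433.0, 332.0, 87.0, 73.0] ztop 0.021 [[385.4, -533.8], [19.2, 142.0], 89.9]
side lid 0.76 [315.0, 146.0, 63.0, 36.0] ztop 0.014 [[722.4, 199.9], [195.9, 172.8], 81.6]
```

View pics/top0.png

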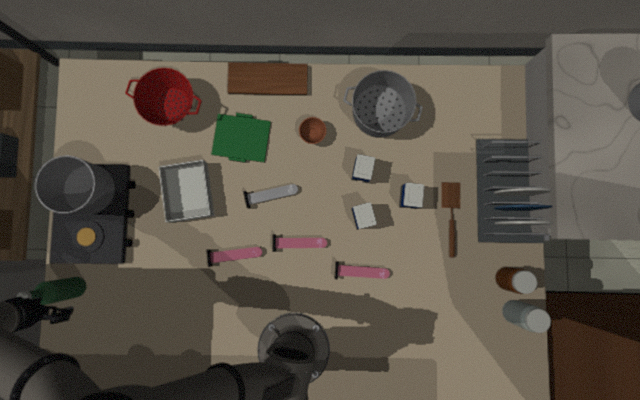

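View pics/side0.png

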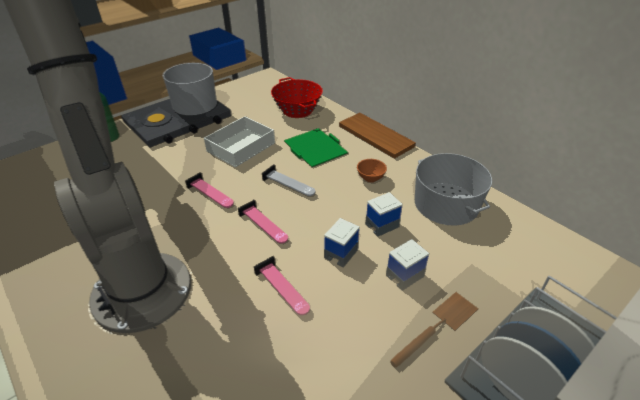

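The aluminium (grey) rail is at top (271,196): nose at about (295,189), stop at about (248,199). The three other rails, at (301,243), (235,254) and (362,271), are pink look-alikes, so I'll leave them alone. The canisters are at (364,168), (411,195) and (363,215). Next I'll measure the rail precisely and confirm it in a crop.

```bash
python3 - <<'E'
from h import *
from scipy.spatial.transform import Rotation as R
for n in ['top','side']:
    c=read_camera(n); r=[x for x in cut_out(n,'rail')]
    for x in r:
        u,v,w,h=x['box']
        P=world(c,[[u,v]],.014)[0]
        if np.hypot(P[0]-.515,P[1]-.09)<.05: break
    m=cv2.dilate(x['mask'].astype(np.uint8),np.ones((9,9)))>0
    vv,uu=np.nonzero(m); p=world(c,np.c_[uu,vv]); px=c['pixels'][vv,uu].astype(int).sum(1)/3
    head=p[(abs(p[:,2]-.017)<.005)&(px>90)]
    stop=p[p[:,2]>.024]
    rc=cv2.minAreaRect((head[:,:2]*1000).astype(np.float32))
    mu=head[:,:2].mean(0); e=np.linalg.svd(head[:,:2]-mu)[2][0]; e*=np.sign(e[1])
    s=(head[:,:2]-mu)@e; 
    print(n,len(head),'pca ang',np.degrees(np.arctan2(e[1],e[0])),'mid',mu,'nose',mu+e*s.min(),'end',mu+e*s.max(),'len',np.ptp(s),'rect',rc)
    print('stop',len(stop),stop.mean(0), cv2.minAreaRect((stop[:,:2]*1000).astype(np.float32)))
    u,v=int(x['box'][0]),int(x['box'][1])
    cv2.imwrite(f'pics/{n}1.png',cv2.resize(c['pixels'][v-30:v+30,u-40:u+40],None,fx=5,fy=5,interpolation=cv2.INTER_CUBIC))
cv2.imwrite('pics/c1.png',np.hstack([cv2.imread('pics/top1.png'),cv2.imread('pics/side1.png')]))
o=get_obs();q=o['tool_rot'];M=R.from_quat(np.r_[q[1:],q[0]]).as_matrix();print(M.round(3))
E
```

```text
top 432 pca ang 104.00693829486268 mid [0.52612579 0.07931837] nose [ 0.54671625 -0.00322285] end [0.50587088 0.16051451] len 0.16875505399725704 rect ((526.4528198242188, 78.64065551757812), (35.58866882324219, 168.5967559814453), 13.217945098876953)
stop 57 [0.49934358 0.14809551 0.10157606] ((489.2357177734375, 30.938949584960938), (308.40283203125, 125.52024841308594), 67.9979019165039)
side 426 pca ang 103.54914302517992 mid [0.52449416 0.0787099 ] nose [ 0.54441842 -0.00396816] end [0.50290699 0.16828839] len 0.17718781347609908 rect ((525.3594970703125, 83.34892272949219), (45.807552337646484, 178.43870544433594), 10.41920280456543)
stop 63 [0.45382189 0.09162971 0.09560557] ((223.20089721679688, -307.5823974609375), (1155.4693603515625, 53.932559967041016), 59.17851257324219)
[[-0.     0.265  0.964]
 [ 0.     0.964 -0.265]
 [-1.     0.    -0.   ]]
```

View pics/c1.png

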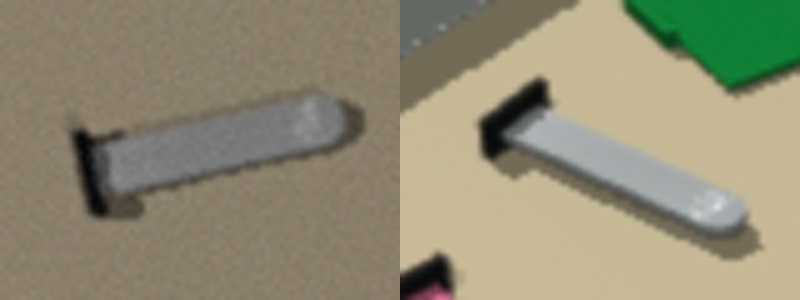

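The crop confirms it: bare aluminium with a black stop, nose pointing right (−y end), nose at about (0.546, −0.004) and axis at about 103.5°. Next I'll move over the rail for a closer wrist view.

```bash
python3 -m jog '[{"dx":0.2,"dy":-0.3,"dz":0.05,"rz":-30},{"dx":0.2,"dy":-0.3,"dz":0.05,"rz":-30},{"dx":0.2,"dy":-0.3,"dz":0.05,"rz":-30},{"dx":0.2,"dy":-0.3,"dz":0.05,"rz":-30},{"dx":0.34,"dy":-0.6,"dz":0.02,"rz":-61},{"dx":0.34,"dy":-0.6,"dz":0.02,"rz":-61},{"dx":0.34,"dy":-0.6,"dz":0.02,"rz":-61},{"dx":0.34,"dy":-0.6,"dz":0.02,"rz":-61},{"dx":0.34,"dy":-0.6,"dz":0.02,"rz":-61},{"dx":0.34,"dy":-0.6,"dz":0.02,"rz":-61}]'
python3 -m jog '[{"dx":0,"dy":0},{"dx":0,"dy":0},{"dx":0,"dy":0}]'
python3 - <<'E'
from h import *
c=read_camera('wrist'); cv2.imwrite('pics/w0.png',c['pixels']); print(np.round(c['cam_to_world'],3))
for l in ['rail','canister_a']:
    for r in cut_out('wrist',l): print(l,r['conf'],np.round(r['box']))
o=get_obs();print(o['t'],o['eef_pos'])
E
```

```text
[[ 0.264  0.913  0.31   0.099]
 [ 0.964 -0.25  -0.085  0.673]
 [-0.     0.322 -0.947  0.374]
 [ 0.     0.     0.     1.   ]]
rail 0.88 [ 50. 340. 101.  68.]
1.15 [0.17860569 0.65096952 0.25032529]$[0]: bad value
$[0]: bad value
```

View pics/w0.png

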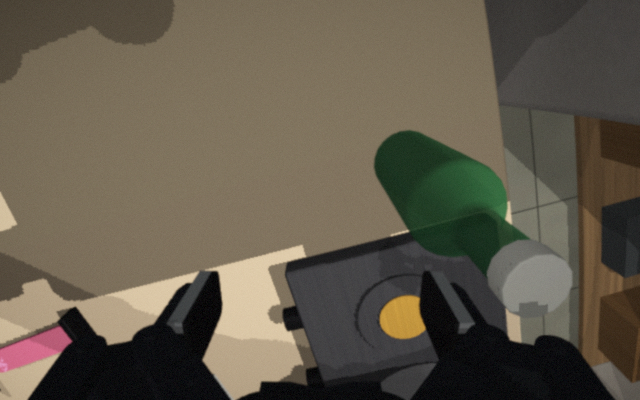

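```bash
python3 -m jog '[{"gripper":0,"dx":0.2,"dy":-0.3,"dz":0.05,"rx":0,"ry":0,"rz":-30},{"gripper":0,"dx":0.2,"dy":-0.3,"dz":0.05,"rx":0,"ry":0,"rz":-30},{"gripper":0,"dx":0.2,"dy":-0.3,"dz":0.05,"rx":0,"ry":0,"rz":-30},{"gripper":0,"dx":0.2,"dy":-0.3,"dz":0.05,"rx":0,"ry":0,"rz":-30},{"gripper":0,"dx":0.2,"dy":-0.3,"dz":0.05,"rx":0,"ry":0,"rz":-30},{"gripper":0,"dx":0.35,"dy":-0.62,"dz":0.0,"rx":0,"ry":0,"rz":-61},{"gripper":0,"dx":0.35,"dy":-0.62,"dz":0.0,"rx":0,"ry":0,"rz":-61},{"gripper":0,"dx":0.35,"dy":-0.62,"dz":0.0,"rx":0,"ry":0,"rz":-61},{"gripper":0,"dx":0.35,"dy":-0.62,"dz":0.0,"rx":0,"ry":0,"rz":-61},{"gripper":0,"dx":0.35,"dy":-0.62,"dz":0.0,"rx":0,"ry":0,"rz":-61}]' && python3 -c "
from h import *
o=get_obs();print(o['t'],o['eef_pos'],o['tool_rot'],o['joint_vel'])"
```

```text
t: 2.15
eef_pos: [0.4305, 0.2214, 0.2666]
tool_rot: [0.555, 0.438, 0.555, -0.437]
contact_force: [1.4, 0.4, 0.6]
gripper_width: 0.996
2.15 [0.43053564 0.2213502  0.26655119] [ 0.55537023  0.43811727  0.55537329 -0.4372387 ] [ 0.68637786  0.00908748  0.37717206  0.10515532 -0.06232955 -0.09976127
  1.16141954]
```

```bash
python3 -m jog '[{"gripper":0,"dx":0.1,"dy":-0.19,"dz":-0.02,"rx":0,"ry":0,"rz":0},{"gripper":0,"dx":0.1,"dy":-0.19,"dz":-0.02,"rx":0,"ry":0,"rz":0},{"gripper":0,"dx":0.1,"dy":-0.19,"dz":-0.02,"rx":0,"ry":0,"rz":0},{"gripper":0,"dx":0.1,"dy":-0.19,"dz":-0.02,"rx":0,"ry":0,"rz":0},{"gripper":0,"dx":0.1,"dy":-0.19,"dz":-0.02,"rx":0,"ry":0,"rz":0},{"gripper":0,"dx":0.1,"dy":-0.19,"dz":-0.02,"rx":0,"ry":0,"rz":0},{"gripper":0,"dx":0.1,"dy":-0.19,"dz":-0.02,"rx":0,"ry":0,"rz":0}]' && cat >> h.py <<'E'
from scipy.spatial.transform import Rotation as R
def jaw():
    q=get_obs()['tool_rot']; y=R.from_quat(np.r_[q[1:],q[0]]).as_matrix()[:,1]
    return np.degrees(np.arctan2(y[1],y[0]))
def st():
    o=get_obs(); print('t',round(float(o['t']),2),'tcp',o['eef_pos'].round(4),'jaw',round(jaw(),1),'F',o['contact_force'].round(1),'w',round(float(o['gripper_width']),3))
E
python3 - <<'E'
from h import *
st()
c=read_camera('wrist'); cv2.imwrite('pics/w1.png',c['pixels'])
r=cut_out('wrist','rail')
for x in r: print(x['conf'],np.round(x['box']))
for x in r[:2]:
    P=world(c,[x['box'][:2]],.017)[0]; print(P)
    vv,uu=np.nonzero(cv2.dilate(x['mask'].astype(np.uint8),np.ones((9,9))))
    p=world(c,np.c_[uu,vv]); h=p[(abs(p[:,2]-.017)<.004)]
    print(len(h),np.median(p[:,2]))
    rc=cv2.minAreaRect((h[:,:2]*1000).astype(np.float32)); print(rc)
    # edges along: bin by y'
    a=np.radians(103.5); e=np.array([np.cos(a),np.sin(a)]); n=np.array([-e[1],e[0]])
    s=h[:,:2]@e; l=h[:,:2]@n
    B=[];
    for b in np.arange(s.min(),s.max(),.01):
        k=(s>=b)&(s<b+.01)
        if k.sum()>5: B.append([b,np.percentile(l[k],2),np.percentile(l[k],98)])
    print(np.round(B,4))
E
```

```text
t: 2.85
eef_pos: [0.5297, 0.0337, 0.2462]
tool_rot: [0.556, 0.437, 0.556, -0.437]
contact_force: [-0.6, 0.5, 0.4]
gripper_width: 1.003
t 2.85 tcp [0.5297 0.0337 0.2462] jaw 13.7 F [-0.6  0.5  0.4] w 1.003
0.71 [329. 109.  73. 193.]
0.64 [135.  21.  43.  43.]
0.57 [158. 169.  71. 173.]
0.57 [ 68. 303.  66. 112.]
0.5 [491. 289.  80.  74.]
[0.52404346 0.09325773 0.017     ]
6328 0.016549113408639404
((525.6634521484375, 80.83094024658203), (58.473052978515625, 175.26803588867188), 13.379007339477539)
[[-0.1318 -0.5453 -0.519 ]
 [-0.1218 -0.5483 -0.5159]
 [-0.1118 -0.5491 -0.5149]
 [-0.1018 -0.5488 -0.515 ]
 [-0.0918 -0.5486 -0.515 ]
 [-0.0818 -0.5483 -0.515 ]
 [-0.0718 -0.5481 -0.515 ]
 [-0.0618 -0.5488 -0.5141]
 [-0.0518 -0.5486 -0.5142]
 [-0.0418 -0.5483 -0.5142]
 [-0.0318 -0.5482 -0.5142]
 [-0.0218 -0.5481 -0.5143]
 [-0.0118 -0.5486 -0.5143]
 [-0.0018 -0.5474 -0.5144]
 [ 0.0082 -0.5471 -0.5144]
 [ 0.0182 -0.5471 -0.5135]
 [ 0.0282 -0.5477 -0.5135]
 [ 0.0382 -0.5567 -0.5047]]
[0.32861111 0.13072464 0.017     ]
1394 0.015983042918979173
((326.67218017578125, 131.7205352783203), (36.86351776123047, 35.720054626464844), 11.148180961608887)
[[ 0.0339 -0.3623 -0.3343]
 [ 0.0439 -0.3653 -0.3314]
 [ 0.0539 -0.3662 -0.3311]
 [ 0.0639 -0.3669 -0.3323]]
```

View pics/w1.png

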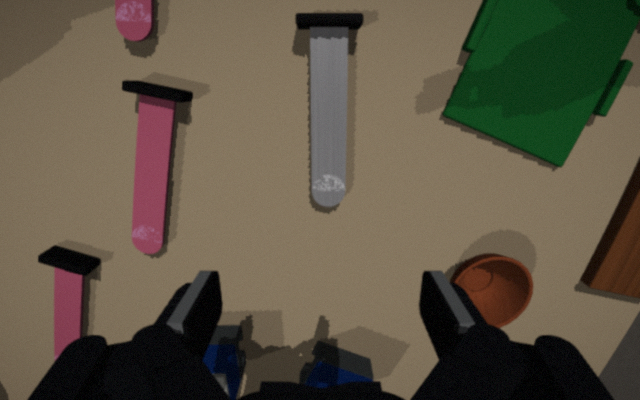

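The wrist view shows the grey rail cleanly: nose (328,205), stop face (329,25). The dish is at (493,290), and the pink rails are on the left. Rail axis 104.0° through (0.526, 0.085), nose (0.548, −0.004). Next, canister 1 (nearest, at (0.451, −0.229)).

```bash
python3 -m jog '[{"gripper":0,"dx":-0.08,"dy":-0.263,"dz":-0.04,"rx":0,"ry":0,"rz":-88},{"gripper":0,"dx":-0.08,"dy":-0.263,"dz":-0.04,"rx":0,"ry":0,"rz":-88},{"gripper":0,"dx":-0.08,"dy":-0.263,"dz":-0.04,"rx":0,"ry":0,"rz":-88},{"gripper":0,"dx":-0.08,"dy":-0.263,"dz":-0.04,"rx":0,"ry":0,"rz":-88},{"gripper":0,"dx":-0.08,"dy":-0.263,"dz":-0.04,"rx":0,"ry":0,"rz":-88},{"gripper":0,"dx":-0.08,"dy":-0.263,"dz":-0.04,"rx":0,"ry":0,"rz":-88},{"gripper":0,"dx":-0.08,"dy":-0.263,"dz":-0.04,"rx":0,"ry":0,"rz":-88},{"gripper":0,"dx":-0.08,"dy":-0.263,"dz":-0.04,"rx":0,"ry":0,"rz":-88},{"gripper":0,"dx":-0.08,"dy":-0.263,"dz":-0.04,"rx":0,"ry":0,"rz":-88},{"gripper":0,"dx":-0.08,"dy":-0.263,"dz":-0.04,"rx":0,"ry":0,"rz":-88}]' >/dev/null && python3 -m jog '[{"gripper":0,"dx":0,"dy":0,"dz":0,"rx":0,"ry":0,"rz":-2},{"gripper":0,"dx":0,"dy":0,"dz":0,"rx":0,"ry":0,"rz":-2}]' >/dev/null && cat >> h.py <<'E'
def cans(cam='wrist'):
    c=read_camera(cam); out=[]
    for x in cut_out(cam,'canister_a'):
        vv,uu=np.nonzero(cv2.dilate(x['mask'].astype(np.uint8),np.ones((5,5))))
        p=world(c,np.c_[uu,vv]); h=p[(abs(p[:,2]-.089)<.006)]
        if len(h)<50: continue
        (cx,cy),(w,hh),a=cv2.minAreaRect((h[:,:2]*1000).astype(np.float32))
        lng=a if w>hh else a+90
        d=np.radians(lng)
        print('can conf',round(x['conf'],2),'px',np.round(x['box']).tolist(),'ctr',round(cx,1),round(cy,1),'size',round(max(w,hh),1),round(min(w,hh),1),'x-axis',round(lng,1),'jaw wanted',round((lng+90)%180,1),'ztop',round(np.median(h[:,2]),4))
    return c
E
python3 - <<'E'
from h import *
st(); c=cans(); cv2.imwrite('pics/w2.png',c['pixels'])
E
```

```text
t 4.15 tcp [ 0.4503 -0.2286  0.2061] jaw -74.0 F [ 0.1  0.1 -0.2] w 0.998
can conf 0.76 px [535.0, 163.0, 152.0, 123.0] ctr 522.4 -389.5 size 76.3 62.2 x-axis 174.5 jaw wanted 84.5 ztop 0.0872
can conf 0.74 px [372.0, 27.0, 101.0, 51.0] ctr 577.0 -227.5 size 63.2 25.3 x-axis 106.9 jaw wanted 16.9 ztop 0.0867
can conf 0.57 px [323.0, 190.0, 84.0, 117.0] ctr 452.3 -229.6 size 76.4 60.3 x-axis 15.4 jaw wanted 105.4 ztop 0.087
```

```bash
python3 -m jog '[{"gripper":0,"dx":0.002,"dy":-0.001,"dz":-0.05,"rx":0,"ry":0,"rz":-0.6},{"gripper":0,"dx":0.002,"dy":-0.001,"dz":-0.1,"rx":0,"ry":0,"rz":-0.6},{"gripper":0,"dx":0.002,"dy":-0.001,"dz":-0.13,"rx":0,"ry":0,"rz":-0.6},{"gripper":0,"dx":0.002,"dy":-0.001,"dz":-0.151,"rx":0,"ry":0,"rz":-0.6},{"gripper":0,"dx":0.002,"dy":-0.001,"dz":-0.151,"rx":0,"ry":0,"rz":-0.6},{"gripper":1,"dx":0.002,"dy":-0.001,"dz":-0.151,"rx":0,"ry":0,"rz":-0.6},{"gripper":1,"dx":0.002,"dy":-0.001,"dz":-0.151,"rx":0,"ry":0,"rz":-0.6},{"gripper":1,"dx":0.002,"dy":-0.001,"dz":-0.151,"rx":0,"ry":0,"rz":-0.6},{"gripper":1,"dx":0.002,"dy":-0.001,"dz":-0.151,"rx":0,"ry":0,"rz":-0.6}]' 35 && python3 -c "
from h import *
st()"
```

```text
t: 5.15
eef_pos: [0.4528, -0.2309, 0.0566]
tool_rot: [0.093, 0.702, 0.093, -0.7]
contact_force: [-0.2, 0.8, 8.1]
gripper_width: 0.698
t 5.15 tcp [ 0.4528 -0.2309  0.0566] jaw -74.9 F [-0.2  0.8  8.1] w 0.698
```

```bash
python3 -m jog '[{"gripper":1,"dx":0,"dy":0,"dz":0.025,"rx":0,"ry":0,"rz":0},{"gripper":1,"dx":0.111,"dy":0.164,"dz":0.025,"rx":0,"ry":0,"rz":88.8},{"gripper":1,"dx":0.111,"dy":0.164,"dz":0.025,"rx":0,"ry":0,"rz":88.8},{"gripper":1,"dx":0.111,"dy":0.164,"dz":0.025,"rx":0,"ry":0,"rz":88.8},{"gripper":1,"dx":0.111,"dy":0.164,"dz":0.025,"rx":0,"ry":0,"rz":88.8},{"gripper":1,"dx":0.111,"dy":0.164,"dz":0.025,"rx":0,"ry":0,"rz":88.8},{"gripper":1,"dx":0.111,"dy":0.164,"dz":0.025,"rx":0,"ry":0,"rz":88.8},{"gripper":1,"dx":0.111,"dy":0.164,"dz":0.025,"rx":0,"ry":0,"rz":88.8},{"gripper":1,"dx":0.111,"dy":0.164,"dz":0.025,"rx":0,"ry":0,"rz":88.8},{"gripper":1,"dx":0.111,"dy":0.164,"dz":0.025,"rx":0,"ry":0,"rz":88.8}]' >/dev/null && python3 -c "
from h import *
st()"
```

```text
t 6.15 tcp [ 0.5628 -0.0668  0.0806] jaw 2.8 F [-0.8 -0.3 -3. ] w 0.698
```

```bash
python3 -m jog '[{"gripper":1,"dx":0.001,"dy":0,"dz":0,"rx":0,"ry":0,"rz":11.2},{"gripper":1,"dx":0.001,"dy":0,"dz":-0.012,"rx":0,"ry":0,"rz":11.2},{"gripper":1,"dx":0.001,"dy":0,"dz":-0.023,"rx":0,"ry":0,"rz":11.2},{"gripper":1,"dx":0.001,"dy":0,"dz":-0.023,"rx":0,"ry":0,"rz":11.2}]' >/dev/null && python3 -c "
from h import *
st();c=cans();cv2.imwrite('pics/w3.png',c['pixels'])"
```

```text
t 6.55 tcp [ 0.5636 -0.067   0.0566] jaw 13.6 F [-0.1 -0.7 -2.4] w 0.702
can conf 0.78 px [321.0, 281.0, 191.0, 215.0] ctr 561.0 -57.8 size 61.7 57.1 x-axis 13.4 jaw wanted 103.4 ztop 0.0875
```

View pics/w3.png

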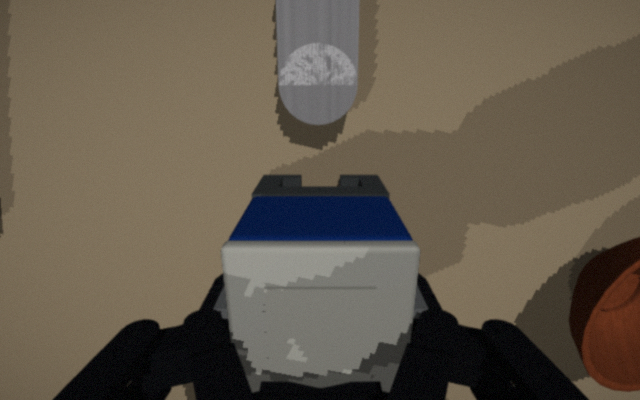

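The groove slot (centre col 320) lines up with the rail (centre col 318), so I'll slide on gently, with a force check between steps.

```bash
cat > chk.py <<'E'
from h import *
import sys
o=get_obs(); st(); e=np.array([-.2419,.9703]); p=o['eef_pos'][:2]-np.array([.5482,-.004]); f=o['contact_force'][:2]
print('  s',round(p@e*1000,1),'lat',round(float(p@[-e[1],e[0]])*1000,1),'f_along',round(float(f@e),1))
sys.exit(1 if f@e<-8 or abs(f@[-e[1],e[0]])>15 else 0)
E
python3 -m jog '[{"gripper":1,"dx":-0.001,"dy":0.005,"dz":0.001,"rx":0,"ry":0,"rz":0.3},{"gripper":1,"dx":-0.0025,"dy":0.01,"dz":0.001,"rx":0,"ry":0,"rz":0.3},{"gripper":1,"dx":-0.004,"dy":0.0165,"dz":0.001,"rx":0,"ry":0,"rz":0.3},{"gripper":1,"dx":-0.0057,"dy":0.023,"dz":0.001,"rx":0,"ry":0,"rz":0.3},{"gripper":1,"dx":-0.0075,"dy":0.03,"dz":0.001,"rx":0,"ry":0,"rz":0.3},{"gripper":1,"dx":-0.0087,"dy":0.035,"dz":0.001,"rx":0,"ry":0,"rz":0.3}]' >/dev/null && python3 chk.py && python3 -m jog '[{"gripper":1,"dx":-0.001,"dy":0.004,"dz":0,"rx":0,"ry":0,"rz":0},{"gripper":1,"dx":-0.002,"dy":0.008,"dz":0,"rx":0,"ry":0,"rz":0},{"gripper":1,"dx":-0.003,"dy":0.012,"dz":0,"rx":0,"ry":0,"rz":0}]' >/dev/null && python3 chk.py && python3 -m jog '[{"gripper":1,"dx":-0.001,"dy":0.004,"dz":0,"rx":0,"ry":0,"rz":0},{"gripper":1,"dx":-0.002,"dy":0.008,"dz":0,"rx":0,"ry":0,"rz":0}]' >/dev/null && python3 chk.py && python3 -m jog '[{"gripper":1,"dx":-0.001,"dy":0.004,"dz":0,"rx":0,"ry":0,"rz":0},{"gripper":1,"dx":-0.002,"dy":0.008,"dz":0,"rx":0,"ry":0,"rz":0}]' >/dev/null && python3 chk.py && python3 -m jog '[{"gripper":1,"dx":-0.001,"dy":0.004,"dz":0,"rx":0,"ry":0,"rz":0},{"gripper":1,"dx":-0.002,"dy":0.008,"dz":0,"rx":0,"ry":0,"rz":0}]' >/dev/null && python3 chk.py && python3 -m jog '[{"gripper":1,"dx":-0.001,"dy":0.004,"dz":0,"rx":0,"ry":0,"rz":0},{"gripper":1,"dx":-0.002,"dy":0.008,"dz":0,"rx":0,"ry":0,"rz":0}]' >/dev/null && python3 chk.py
```

```text
t 7.25 tcp [ 0.5549 -0.0307  0.0582] jaw 14.0 F [ 0.8  0.1 -3.5] w 0.697
  s -27.6 lat -0.1 f_along -0.1
t 7.55 tcp [ 0.5521 -0.0197  0.0583] jaw 13.9 F [ 0.4 -0.7 -3.8] w 0.696
  s -16.2 lat -0.0 f_along -0.8
t 7.75 tcp [ 0.5502 -0.0116  0.0583] jaw 14.0 F [ 0.2  0.6 -4.8] w 0.7
  s -7.9 lat -0.1 f_along 0.5
t 7.95 tcp [ 0.5481 -0.0036  0.0583] jaw 14.0 F [ 0.7 -0.4 -4.4] w 0.698
  s 0.4 lat -0.0 f_along -0.6
t 8.15 tcp [0.5461 0.0045 0.0583] jaw 14.0 F [-0.7 -0.8 -3.5] w 0.697
  s 8.7 lat -0.0 f_along -0.6
t 8.35 tcp [0.5441 0.0125 0.0583] jaw 14.0 F [ 0.3 -0.4 -3.2] w 0.698
  s 17.0 lat -0.0 f_along -0.4
```

Canister 1 passes the jam zone with under 1 N of force, so it runs freely. I'll park it at s≈133 mm.

```bash
python3 -m jog '[{"gripper":1,"dx":-0.004,"dy":0.016,"dz":0,"rx":0,"ry":0,"rz":0},{"gripper":1,"dx":-0.008,"dy":0.032,"dz":0,"rx":0,"ry":0,"rz":0},{"gripper":1,"dx":-0.012,"dy":0.048,"dz":0,"rx":0,"ry":0,"rz":0},{"gripper":1,"dx":-0.016,"dy":0.064,"dz":0,"rx":0,"ry":0,"rz":0},{"gripper":1,"dx":-0.02,"dy":0.08,"dz":0,"rx":0,"ry":0,"rz":0},{"gripper":1,"dx":-0.024,"dy":0.096,"dz":0,"rx":0,"ry":0,"rz":0},{"gripper":1,"dx":-0.0281,"dy":0.1126,"dz":0,"rx":0,"ry":0,"rz":0},{"gripper":1,"dx":-0.0281,"dy":0.1126,"dz":0,"rx":0,"ry":0,"rz":0},{"gripper":1,"dx":-0.0281,"dy":0.1126,"dz":-0.002,"rx":0,"ry":0,"rz":0}]' >/dev/null && python3 chk.py && python3 -m jog '[{"gripper":0,"dx":0,"dy":0,"dz":0,"rx":0,"ry":0,"rz":0},{"gripper":0,"dx":0,"dy":0,"dz":0,"rx":0,"ry":0,"rz":0},{"gripper":0,"dx":0,"dy":0,"dz":0,"rx":0,"ry":0,"rz":0},{"gripper":0,"dx":0,"dy":0,"dz":0.04,"rx":0,"ry":0,"rz":0},{"gripper":0,"dx":0,"dy":0,"dz":0.09,"rx":0,"ry":0,"rz":0},{"gripper":0,"dx":0,"dy":0,"dz":0.14,"rx":0,"ry":0,"rz":0}]' >/dev/null && python3 -c "
from h import *
st();c=cans()"
```

```text
t 9.25 tcp [0.5163 0.1249 0.0564] jaw 14.0 F [-0.3  0.2 -4. ] w 0.699
  s 132.8 lat -0.2 f_along 0.3
t 9.85 tcp [0.5158 0.1239 0.1977] jaw 13.9 F [0.3 0.8 0.5] w 0.996
can conf 0.78 px [321.0, 194.0, 82.0, 118.0] ctr 517.0 124.2 size 76.3 60.2 x-axis 104.1 jaw wanted 14.1 ztop 0.0872
```

```bash
python3 -m jog '[{"gripper":0,"dx":0.095,"dy":-0.349,"dz":0.01,"rx":0,"ry":0,"rz":65.6},{"gripper":0,"dx":0.095,"dy":-0.349,"dz":0.01,"rx":0,"ry":0,"rz":65.6},{"gripper":0,"dx":0.095,"dy":-0.349,"dz":0.01,"rx":0,"ry":0,"rz":65.6},{"gripper":0,"dx":0.095,"dy":-0.349,"dz":0.01,"rx":0,"ry":0,"rz":65.6},{"gripper":0,"dx":0.095,"dy":-0.349,"dz":0.01,"rx":0,"ry":0,"rz":65.6},{"gripper":0,"dx":0.095,"dy":-0.349,"dz":0.01,"rx":0,"ry":0,"rz":65.6},{"gripper":0,"dx":0.095,"dy":-0.349,"dz":0.01,"rx":0,"ry":0,"rz":65.6},{"gripper":0,"dx":0.095,"dy":-0.349,"dz":0.01,"rx":0,"ry":0,"rz":65.6},{"gripper":0,"dx":0.095,"dy":-0.349,"dz":0.01,"rx":0,"ry":0,"rz":65.6},{"gripper":0,"dx":0.095,"dy":-0.349,"dz":0.01,"rx":0,"ry":0,"rz":65.6}]' >/dev/null && python3 -c "
from h import *
st();c=cans()"
```

```text
t 10.95 tcp [ 0.6105 -0.2254  0.2058] jaw 79.3 F [-0.1  0.8  0.4] w 1.001
can conf 0.94 px [94.0, 123.0, 147.0, 113.0] ctr 522.2 -389.5 size 76.1 61.7 x-axis 174.8 jaw wanted 84.8 ztop 0.0872
can conf 0.93 px [322.0, 193.0, 87.0, 116.0] ctr 612.1 -226.2 size 75.9 60.3 x-axis 169.4 jaw wanted 79.4 ztop 0.0872
```

```bash
python3 -m jog '[{"gripper":0,"dx":0.0015,"dy":-0.001,"dz":-0.05,"rx":0,"ry":0,"rz":0},{"gripper":0,"dx":0.0015,"dy":-0.001,"dz":-0.1,"rx":0,"ry":0,"rz":0},{"gripper":0,"dx":0.0015,"dy":-0.001,"dz":-0.13,"rx":0,"ry":0,"rz":0},{"gripper":0,"dx":0.0015,"dy":-0.001,"dz":-0.15,"rx":0,"ry":0,"rz":0},{"gripper":0,"dx":0.0015,"dy":-0.001,"dz":-0.15,"rx":0,"ry":0,"rz":0},{"gripper":1,"dx":0.0015,"dy":-0.001,"dz":-0.15,"rx":0,"ry":0,"rz":0},{"gripper":1,"dx":0.0015,"dy":-0.001,"dz":-0.15,"rx":0,"ry":0,"rz":0},{"gripper":1,"dx":0.0015,"dy":-0.001,"dz":-0.15,"rx":0,"ry":0,"rz":0},{"gripper":1,"dx":0.0015,"dy":-0.001,"dz":-0.15,"rx":0,"ry":0,"rz":0}]' 35 >/dev/null && python3 -c "
from h import *
st()" && python3 -m jog '[{"gripper":1,"dx":0,"dy":0,"dz":0.025,"rx":0,"ry":0,"rz":0},{"gripper":1,"dx":-0.048,"dy":0.159,"dz":0.025,"rx":0,"ry":0,"rz":-65.4},{"gripper":1,"dx":-0.048,"dy":0.159,"dz":0.025,"rx":0,"ry":0,"rz":-65.4},{"gripper":1,"dx":-0.048,"dy":0.159,"dz":0.025,"rx":0,"ry":0,"rz":-65.4},{"gripper":1,"dx":-0.048,"dy":0.159,"dz":0.025,"rx":0,"ry":0,"rz":-65.4},{"gripper":1,"dx":-0.048,"dy":0.159,"dz":0.025,"rx":0,"ry":0,"rz":-65.4},{"gripper":1,"dx":-0.048,"dy":0.159,"dz":0.025,"rx":0,"ry":0,"rz":-65.4},{"gripper":1,"dx":-0.048,"dy":0.159,"dz":0.025,"rx":0,"ry":0,"rz":-65.4},{"gripper":1,"dx":-0.048,"dy":0.159,"dz":0.025,"rx":0,"ry":0,"rz":-65.4},{"gripper":1,"dx":-0.048,"dy":0.159,"dz":0.025,"rx":0,"ry":0,"rz":-65.4}]' >/dev/null && python3 chk.py
```

```text
t 11.95 tcp [ 0.6139 -0.2255  0.0582] jaw 79.6 F [-0.4  0.7  6.2] w 0.701
t 12.95 tcp [ 0.5644 -0.0658  0.0813] jaw 14.1 F [ 0.4  0.2 -2.9] w 0.7
  s -63.9 lat -0.8 f_along 0.1
```

```bash
python3 -m jog '[{"gripper":1,"dx":-0.0008,"dy":0,"dz":-0.012,"rx":0,"ry":0,"rz":0},{"gripper":1,"dx":-0.0008,"dy":0,"dz":-0.0225,"rx":0,"ry":0,"rz":0},{"gripper":1,"dx":-0.0008,"dy":0,"dz":-0.0225,"rx":0,"ry":0,"rz":0},{"gripper":1,"dx":-0.0028,"dy":0.008,"dz":-0.0225,"rx":0,"ry":0,"rz":0},{"gripper":1,"dx":-0.0048,"dy":0.016,"dz":-0.0225,"rx":0,"ry":0,"rz":0},{"gripper":1,"dx":-0.0063,"dy":0.022,"dz":-0.0225,"rx":0,"ry":0,"rz":0},{"gripper":1,"dx":-0.0078,"dy":0.028,"dz":-0.0225,"rx":0,"ry":0,"rz":0},{"gripper":1,"dx":-0.0093,"dy":0.034,"dz":-0.0225,"rx":0,"ry":0,"rz":0}]' >/dev/null && python3 chk.py && python3 -m jog '[{"gripper":1,"dx":-0.001,"dy":0.004,"dz":0,"rx":0,"ry":0,"rz":0},{"gripper":1,"dx":-0.002,"dy":0.008,"dz":0,"rx":0,"ry":0,"rz":0},{"gripper":1,"dx":-0.003,"dy":0.012,"dz":0,"rx":0,"ry":0,"rz":0}]' >/dev/null && python3 chk.py && python3 -m jog '[{"gripper":1,"dx":-0.001,"dy":0.004,"dz":0,"rx":0,"ry":0,"rz":0},{"gripper":1,"dx":-0.002,"dy":0.008,"dz":0,"rx":0,"ry":0,"rz":0}]' >/dev/null && python3 chk.py && python3 -m jog '[{"gripper":1,"dx":-0.001,"dy":0.004,"dz":0,"rx":0,"ry":0,"rz":0},{"gripper":1,"dx":-0.002,"dy":0.008,"dz":0,"rx":0,"ry":0,"rz":0}]' >/dev/null && python3 chk.py && python3 -m jog '[{"gripper":1,"dx":-0.001,"dy":0.004,"dz":0,"rx":0,"ry":0,"rz":0},{"gripper":1,"dx":-0.002,"dy":0.008,"dz":0,"rx":0,"ry":0,"rz":0}]' >/dev/null && python3 chk.py && python3 -m jog '[{"gripper":1,"dx":-0.001,"dy":0.004,"dz":0,"rx":0,"ry":0,"rz":0},{"gripper":1,"dx":-0.002,"dy":0.008,"dz":0,"rx":0,"ry":0,"rz":0}]' >/dev/null && python3 chk.py
```

```text
t 13.75 tcp [ 0.5551 -0.0314  0.0588] jaw 14.2 F [ 0.2  0.3 -2.4] w 0.694
  s -28.3 lat -0.1 f_along 0.3
t 14.05 tcp [ 0.5522 -0.02    0.0588] jaw 14.2 F [ 0.1  0.2 -2.9] w 0.696
  s -16.6 lat -0.0 f_along 0.2
t 14.25 tcp [ 0.5502 -0.0121  0.0588] jaw 14.2 F [-0.   0.9 -2.3] w 0.702
  s -8.3 lat -0.0 f_along 0.8
t 14.45 tcp [ 0.5482 -0.004   0.0587] jaw 14.2 F [-0.3 -0.2 -2.5] w 0.702
  s 0.0 lat -0.0 f_along -0.1
t 14.65 tcp [0.5462 0.0041 0.0588] jaw 14.2 F [-0.1 -0.7 -2.5] w 0.7
  s 8.3 lat -0.0 f_along -0.7
t 14.85 tcp [0.5442 0.0121 0.0588] jaw 14.2 F [ 0.2  0.4 -2.5] w 0.702
  s 16.6 lat -0.0 f_along 0.3
```

Canister 3 also runs freely, so canister 2 should be the plugged one. There's plenty of time and the task says to try all three. I'll pull this one back off the rail and set it in line behind, then test canister 2.

```bash
python3 -m jog '[{"gripper":1,"dx":0.003,"dy":-0.012,"dz":0,"rx":0,"ry":0,"rz":0},{"gripper":1,"dx":0.008,"dy":-0.032,"dz":0,"rx":0,"ry":0,"rz":0},{"gripper":1,"dx":0.013,"dy":-0.052,"dz":0,"rx":0,"ry":0,"rz":0},{"gripper":1,"dx":0.018,"dy":-0.072,"dz":0,"rx":0,"ry":0,"rz":0},{"gripper":1,"dx":0.023,"dy":-0.092,"dz":0,"rx":0,"ry":0,"rz":0},{"gripper":1,"dx":0.03,"dy":-0.12,"dz":0,"rx":0,"ry":0,"rz":0},{"gripper":1,"dx":0.038,"dy":-0.15,"dz":0,"rx":0,"ry":0,"rz":0},{"gripper":1,"dx":0.0452,"dy":-0.181,"dz":0,"rx":0,"ry":0,"rz":0},{"gripper":1,"dx":0.0452,"dy":-0.181,"dz":0,"rx":0,"ry":0,"rz":0},{"gripper":1,"dx":0.0452,"dy":-0.181,"dz":-0.0012,"rx":0,"ry":0,"rz":0}]' >/dev/null && python3 chk.py && python3 -m jog '[{"gripper":0,"dx":0,"dy":0,"dz":0,"rx":0,"ry":0,"rz":0},{"gripper":0,"dx":0,"dy":0,"dz":0,"rx":0,"ry":0,"rz":0},{"gripper":0,"dx":0,"dy":0,"dz":0,"rx":0,"ry":0,"rz":0},{"gripper":0,"dx":0,"dy":0,"dz":0.04,"rx":0,"ry":0,"rz":0},{"gripper":0,"dx":0,"dy":0,"dz":0.09,"rx":0,"ry":0,"rz":0},{"gripper":0,"dx":0,"dy":0,"dz":0.14,"rx":0,"ry":0,"rz":0}]' >/dev/null && python3 -c "
from h import *
st();c=cans()"
```

```text
t 15.85 tcp [ 0.5892 -0.1713  0.0576] jaw 14.0 F [-0.1 -0.5 -3.4] w 0.699
  s -172.2 lat 0.7 f_along -0.4
t 16.45 tcp [ 0.5891 -0.1685  0.1989] jaw 14.2 F [1.6 0.4 0.3] w 1.004
can conf 0.98 px [322.0, 196.0, 89.0, 117.0] ctr 589.3 -169.1 size 76.2 60.2 x-axis 104.0 jaw wanted 14.0 ztop 0.0872
can conf 0.94 px [229.0, 362.0, 48.0, 73.0] ctr 556.3 -364.3 size 12.1 4.6 x-axis 167.8 jaw wanted 77.8 ztop 0.0854
```

```bash
python3 -m jog '[{"gripper":0,"dx":-0.067,"dy":-0.221,"dz":0,"rx":0,"ry":0,"rz":70.5},{"gripper":0,"dx":-0.067,"dy":-0.221,"dz":0,"rx":0,"ry":0,"rz":70.5},{"gripper":0,"dx":-0.067,"dy":-0.221,"dz":0,"rx":0,"ry":0,"rz":70.5},{"gripper":0,"dx":-0.067,"dy":-0.221,"dz":0,"rx":0,"ry":0,"rz":70.5},{"gripper":0,"dx":-0.067,"dy":-0.221,"dz":0,"rx":0,"ry":0,"rz":70.5},{"gripper":0,"dx":-0.067,"dy":-0.221,"dz":0,"rx":0,"ry":0,"rz":70.5},{"gripper":0,"dx":-0.067,"dy":-0.221,"dz":0,"rx":0,"ry":0,"rz":70.5},{"gripper":0,"dx":-0.067,"dy":-0.221,"dz":0,"rx":0,"ry":0,"rz":70.5},{"gripper":0,"dx":-0.067,"dy":-0.221,"dz":0,"rx":0,"ry":0,"rz":70.5},{"gripper":0,"dx":-0.067,"dy":-0.221,"dz":0,"rx":0,"ry":0,"rz":70.5}]' >/dev/null && python3 -c "
from h import *
st();c=cans()"
```

```text
t 17.55 tcp [ 0.5225 -0.3899  0.1975] jaw 84.5 F [-0.  -0.5  0.2] w 0.997
can conf 0.83 px [572.0, 244.0, 136.0, 117.0] ctr 589.7 -173.3 size 70.3 61.9 x-axis 104.0 jaw wanted 14.0 ztop 0.0872
can conf 0.69 px [319.0, 193.0, 84.0, 118.0] ctr 522.0 -389.6 size 76.3 60.3 x-axis 174.9 jaw wanted 84.9 ztop 0.0872
```

```bash
python3 -m jog '[{"gripper":0,"dx":0,"dy":0,"dz":-0.05,"rx":0,"ry":0,"rz":0.3},{"gripper":0,"dx":0,"dy":0,"dz":-0.1,"rx":0,"ry":0,"rz":0.3},{"gripper":0,"dx":0,"dy":0,"dz":-0.13,"rx":0,"ry":0,"rz":0.3},{"gripper":0,"dx":0,"dy":0,"dz":-0.1415,"rx":0,"ry":0,"rz":0.3},{"gripper":0,"dx":0,"dy":0,"dz":-0.1415,"rx":0,"ry":0,"rz":0.3},{"gripper":1,"dx":0,"dy":0,"dz":-0.1415,"rx":0,"ry":0,"rz":0.3},{"gripper":1,"dx":0,"dy":0,"dz":-0.1415,"rx":0,"ry":0,"rz":0.3},{"gripper":1,"dx":0,"dy":0,"dz":-0.1415,"rx":0,"ry":0,"rz":0.3},{"gripper":1,"dx":0,"dy":0,"dz":-0.1415,"rx":0,"ry":0,"rz":0.3}]' 35 >/dev/null && python3 -c "
from h import *
st()" && python3 -m jog '[{"gripper":1,"dx":0,"dy":0,"dz":0.05,"rx":0,"ry":0,"rz":0},{"gripper":1,"dx":0,"dy":0,"dz":0.1,"rx":0,"ry":0,"rz":0},{"gripper":1,"dx":0.041,"dy":0.32,"dz":0.12,"rx":0,"ry":0,"rz":-70.8},{"gripper":1,"dx":0.041,"dy":0.32,"dz":0.12,"rx":0,"ry":0,"rz":-70.8},{"gripper":1,"dx":0.041,"dy":0.32,"dz":0.12,"rx":0,"ry":0,"rz":-70.8},{"gripper":1,"dx":0.041,"dy":0.32,"dz":0.12,"rx":0,"ry":0,"rz":-70.8},{"gripper":1,"dx":0.041,"dy":0.32,"dz":0.12,"rx":0,"ry":0,"rz":-70.8},{"gripper":1,"dx":0.041,"dy":0.32,"dz":0.12,"rx":0,"ry":0,"rz":-70.8},{"gripper":1,"dx":0.041,"dy":0.32,"dz":0.12,"rx":0,"ry":0,"rz":-70.8},{"gripper":1,"dx":0.041,"dy":0.32,"dz":0.12,"rx":0,"ry":0,"rz":-70.8}]' >/dev/null && python3 chk.py
```

```text
t 18.55 tcp [ 0.5239 -0.3911  0.0584] jaw 84.9 F [-1.   0.6  6.9] w 0.698
t 19.55 tcp [ 0.5644 -0.064   0.1764] jaw 16.7 F [-0.5 -0.3 -3.1] w 0.698
  s -62.1 lat -1.3 f_along -0.2
```

```bash
python3 -m jog '[{"gripper":1,"dx":-0.0005,"dy":-0.004,"dz":-0.04,"rx":0,"ry":0,"rz":-2.7},{"gripper":1,"dx":-0.0005,"dy":-0.004,"dz":-0.08,"rx":0,"ry":0,"rz":-2.7},{"gripper":1,"dx":-0.0005,"dy":-0.004,"dz":-0.107,"rx":0,"ry":0,"rz":-2.7},{"gripper":1,"dx":-0.0005,"dy":-0.004,"dz":-0.1165,"rx":0,"ry":0,"rz":-2.7},{"gripper":1,"dx":-0.0005,"dy":-0.004,"dz":-0.1165,"rx":0,"ry":0,"rz":-2.7}]' >/dev/null && python3 chk.py; python3 -c "
from h import *
c=cans()"
```

```text
t 20.05 tcp [ 0.5625 -0.0743  0.0597] jaw 13.9 F [ 0.1 -0.3 -2.7] w 0.7
  s -71.7 lat 3.1 f_along -0.4
can conf 0.69 px [319.0, 281.0, 193.0, 223.0] ctr 560.5 -64.6 size 63.7 62.4 x-axis 13.0 jaw wanted 103.0 ztop 0.089
```

```bash
python3 -m jog '[{"gripper":1,"dx":0.003,"dy":0.0007,"dz":-0.0005,"rx":0,"ry":0,"rz":0.1},{"gripper":1,"dx":0.003,"dy":0.0007,"dz":-0.0005,"rx":0,"ry":0,"rz":0.1},{"gripper":1,"dx":0.001,"dy":0.0087,"dz":-0.0005,"rx":0,"ry":0,"rz":0.1},{"gripper":1,"dx":-0.001,"dy":0.0167,"dz":-0.0005,"rx":0,"ry":0,"rz":0.1},{"gripper":1,"dx":-0.001,"dy":0.0167,"dz":-0.0005,"rx":0,"ry":0,"rz":0.1}]' >/dev/null && python3 chk.py
```

```text
t 20.65 tcp [ 0.5616 -0.0552  0.0589] jaw 14.1 F [ 0.3  0.7 -2.6] w 0.697
  s -52.9 lat -0.6 f_along 0.6
```

```bash
python3 -m jog '[{"gripper":1,"dx":-0.002,"dy":0.006,"dz":0,"rx":0,"ry":0,"rz":0},{"gripper":1,"dx":-0.0035,"dy":0.012,"dz":0,"rx":0,"ry":0,"rz":0},{"gripper":1,"dx":-0.005,"dy":0.018,"dz":0,"rx":0,"ry":0,"rz":0},{"gripper":1,"dx":-0.0065,"dy":0.024,"dz":0,"rx":0,"ry":0,"rz":0}]' >/dev/null && python3 chk.py && python3 -m jog '[{"gripper":1,"dx":-0.001,"dy":0.004,"dz":0,"rx":0,"ry":0,"rz":0},{"gripper":1,"dx":-0.002,"dy":0.008,"dz":0,"rx":0,"ry":0,"rz":0}]' >/dev/null && python3 chk.py && python3 -m jog '[{"gripper":1,"dx":-0.001,"dy":0.003,"dz":0,"rx":0,"ry":0,"rz":0}]' >/dev/null && python3 chk.py && python3 -m jog '[{"gripper":1,"dx":-0.0007,"dy":0.003,"dz":0,"rx":0,"ry":0,"rz":0}]' >/dev/null && python3 chk.py && python3 -m jog '[{"gripper":1,"dx":-0.0007,"dy":0.003,"dz":0,"rx":0,"ry":0,"rz":0}]' >/dev/null && python3 chk.py && python3 -m jog '[{"gripper":1,"dx":-0.0007,"dy":0.003,"dz":0,"rx":0,"ry":0,"rz":0}]' >/dev/null && python3 chk.py && python3 -m jog '[{"gripper":1,"dx":-0.0007,"dy":0.003,"dz":0,"rx":0,"ry":0,"rz":0}]' >/dev/null && python3 chk.py
```

```text
t 21.05 tcp [ 0.5553 -0.0329  0.0591] jaw 14.0 F [-0.7  0.3 -2.9] w 0.698
  s -29.8 lat 0.1 f_along 0.4
t 21.25 tcp [ 0.5534 -0.0251  0.0591] jaw 14.0 F [ 0.1  0.2 -2.4] w 0.693
  s -21.8 lat 0.0 f_along 0.1
t 21.35 tcp [ 0.5524 -0.0222  0.059 ] jaw 14.0 F [ 0.5  0.5 -2.8] w 0.698
  s -18.7 lat 0.3 f_along 0.3
t 21.45 tcp [ 0.5517 -0.0194  0.0591] jaw 14.0 F [ 0.1  0.3 -2.4] w 0.695
  s -15.8 lat 0.3 f_along 0.3
t 21.55 tcp [ 0.5511 -0.0165  0.0591] jaw 14.0 F [ 0.5 -0.1 -2.8] w 0.701
  s -12.8 lat 0.2 f_along -0.2
t 21.65 tcp [ 0.5504 -0.0135  0.0591] jaw 14.0 F [-0.1  0.1 -2.9] w 0.696
  s -9.7 lat 0.2 f_along 0.1
t 21.75 tcp [ 0.55   -0.0115  0.0592] jaw 14.0 F [ 1.5 -7.3 -2.6] w 0.697
  s -7.7 lat 0.1 f_along -7.4
```

The force jumped to 7.4 N at s≈−8 mm (leading edge about 30 mm past the nose), which is the jam signature, so canister 2 is plugged. I'll back off, lift it and carry it to the box.

```bash
python3 -m jog '[{"gripper":1,"dx":0.001,"dy":-0.005,"dz":0,"rx":0,"ry":0,"rz":0},{"gripper":1,"dx":0.004,"dy":-0.016,"dz":0,"rx":0,"ry":0,"rz":0},{"gripper":1,"dx":0.009,"dy":-0.036,"dz":0,"rx":0,"ry":0,"rz":0},{"gripper":1,"dx":0.0155,"dy":-0.062,"dz":0,"rx":0,"ry":0,"rz":0},{"gripper":1,"dx":0.0155,"dy":-0.062,"dz":0,"rx":0,"ry":0,"rz":0},{"gripper":1,"dx":0.0155,"dy":-0.062,"dz":0.045,"rx":0,"ry":0,"rz":0},{"gripper":1,"dx":0.0155,"dy":-0.062,"dz":0.09,"rx":0,"ry":0,"rz":0},{"gripper":1,"dx":0.0155,"dy":-0.062,"dz":0.14,"rx":0,"ry":0,"rz":0}]' >/dev/null && python3 chk.py; python3 -m jog '[{"gripper":1,"dx":-0.04,"dy":0.446,"dz":0.01,"rx":0,"ry":0,"rz":-4.7},{"gripper":1,"dx":-0.04,"dy":0.446,"dz":0.01,"rx":0,"ry":0,"rz":-4.7},{"gripper":1,"dx":-0.04,"dy":0.446,"dz":0.01,"rx":0,"ry":0,"rz":-4.7},{"gripper":1,"dx":-0.04,"dy":0.446,"dz":0.01,"rx":0,"ry":0,"rz":-4.7},{"gripper":1,"dx":-0.04,"dy":0.446,"dz":0.01,"rx":0,"ry":0,"rz":-4.7},{"gripper":1,"dx":-0.04,"dy":0.446,"dz":0.01,"rx":0,"ry":0,"rz":-4.7},{"gripper":1,"dx":-0.04,"dy":0.446,"dz":0.01,"rx":0,"ry":0,"rz":-4.7},{"gripper":1,"dx":-0.04,"dy":0.446,"dz":0.01,"rx":0,"ry":0,"rz":-4.7},{"gripper":1,"dx":-0.04,"dy":0.446,"dz":0.01,"rx":0,"ry":0,"rz":-4.7},{"gripper":1,"dx":-0.04,"dy":0.446,"dz":0.01,"rx":0,"ry":0,"rz":-4.7}]' >/dev/null;  python3 -c "
from h import *
st()"
```

```text
t 22.55 tcp [ 0.5643 -0.073   0.1998] jaw 13.9 F [ 1.1  0.7 -1.9] w 0.698
  s -70.8 lat 1.1 f_along 0.4
t 23.55 tcp [0.5219 0.3832 0.2081] jaw 10.0 F [-1.  0. -3.] w 0.697
```

```bash
python3 -m jog '[{"gripper":1,"dx":0,"dy":0,"dz":-0.03,"rx":0,"ry":0,"rz":0},{"gripper":1,"dx":0.002,"dy":-0.004,"dz":-0.06,"rx":0,"ry":0,"rz":0},{"gripper":1,"dx":0.002,"dy":-0.004,"dz":-0.06,"rx":0,"ry":0,"rz":0}]' >/dev/null;  python3 -c "
from h import *
st()"
```

```text
t 23.85 tcp [0.5248 0.3669 0.145 ] jaw 9.2 F [-0.  -0.5 -3.4] w 0.696
```

```bash
python3 -m jog '[{"gripper":1,"dx":0.002,"dy":0.005,"dz":-0.03,"rx":0,"ry":0,"rz":0},{"gripper":1,"dx":0.002,"dy":0.005,"dz":-0.055,"rx":0,"ry":0,"rz":0},{"gripper":1,"dx":0.002,"dy":0.005,"dz":-0.072,"rx":0,"ry":0,"rz":0},{"gripper":1,"dx":0.002,"dy":0.005,"dz":-0.08,"rx":0,"ry":0,"rz":0},{"gripper":1,"dx":0.002,"dy":0.005,"dz":-0.0815,"rx":0,"ry":0,"rz":0},{"gripper":1,"dx":0.002,"dy":0.005,"dz":-0.0815,"rx":0,"ry":0,"rz":0}]' >/dev/null;  python3 -c "
from h import *
st()"; python3 -m jog '[{"gripper":0,"dx":0,"dy":0,"dz":0,"rx":0,"ry":0,"rz":0},{"gripper":0,"dx":0,"dy":0,"dz":0,"rx":0,"ry":0,"rz":0},{"gripper":0,"dx":0,"dy":0,"dz":0,"rx":0,"ry":0,"rz":0},{"gripper":0,"dx":0,"dy":0,"dz":0.04,"rx":0,"ry":0,"rz":0},{"gripper":0,"dx":0,"dy":0,"dz":0.09,"rx":0,"ry":0,"rz":0},{"gripper":0,"dx":0,"dy":0,"dz":0.14,"rx":0,"ry":0,"rz":0},{"gripper":0,"dx":0,"dy":0,"dz":0.14,"rx":0,"ry":0,"rz":0}]' >/dev/null && python3 -c "
from h import *
st();c=cans();cv2.imwrite('pics/w4.png',c['pixels'])"
```

```text
t 24.45 tcp [0.5298 0.3746 0.0685] jaw 9.3 F [ 0.3 -0.4 -1.6] w 0.702
t 25.15 tcp [0.5333 0.376  0.2156] jaw 9.2 F [ 0.6  0.1 -1.3] w 0.997
can conf 0.88 px [314.0, 189.0, 77.0, 113.0] ctr 530.5 377.2 size 75.8 60.3 x-axis 99.4 jaw wanted 9.4 ztop 0.0911
```

View pics/w4.png

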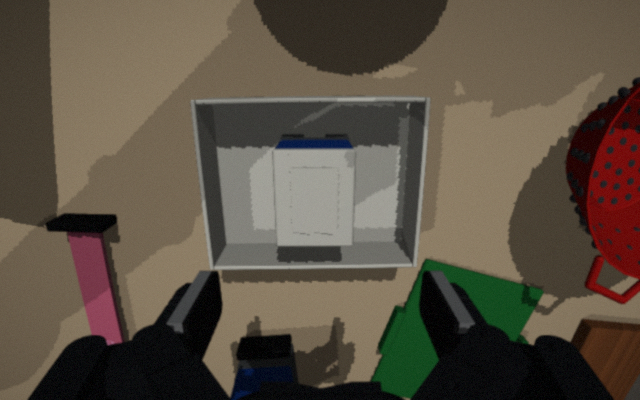

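The plugged canister stands upright in the box (314,190), with lid top z = 0.091 = 0.088 + about 0.004 floor. Next I'll fetch canister 3 back.

```bash
python3 -m jog '[{"gripper":0,"dx":0.054,"dy":-0.48,"dz":-0.005,"rx":0,"ry":0,"rz":4.8},{"gripper":0,"dx":0.054,"dy":-0.48,"dz":-0.005,"rx":0,"ry":0,"rz":4.8},{"gripper":0,"dx":0.054,"dy":-0.48,"dz":-0.005,"rx":0,"ry":0,"rz":4.8},{"gripper":0,"dx":0.054,"dy":-0.48,"dz":-0.005,"rx":0,"ry":0,"rz":4.8},{"gripper":0,"dx":0.054,"dy":-0.48,"dz":-0.005,"rx":0,"ry":0,"rz":4.8},{"gripper":0,"dx":0.054,"dy":-0.48,"dz":-0.005,"rx":0,"ry":0,"rz":4.8},{"gripper":0,"dx":0.054,"dy":-0.48,"dz":-0.005,"rx":0,"ry":0,"rz":4.8},{"gripper":0,"dx":0.054,"dy":-0.48,"dz":-0.005,"rx":0,"ry":0,"rz":4.8},{"gripper":0,"dx":0.054,"dy":-0.48,"dz":-0.005,"rx":0,"ry":0,"rz":4.8},{"gripper":0,"dx":0.054,"dy":-0.48,"dz":-0.005,"rx":0,"ry":0,"rz":4.8}]' >/dev/null; python3 -m jog '[{"gripper":0,"dx":0.005,"dy":-0.06,"dz":0,"rx":0,"ry":0,"rz":0},{"gripper":0,"dx":0.005,"dy":-0.06,"dz":0,"rx":0,"ry":0,"rz":0},{"gripper":0,"dx":0.005,"dy":-0.06,"dz":0,"rx":0,"ry":0,"rz":0},{"gripper":0,"dx":0.005,"dy":-0.06,"dz":0,"rx":0,"ry":0,"rz":0}]' >/dev/null;  python3 -c "
from h import *
st();c=cans()"
```

```text
t 26.65 tcp [ 0.5877 -0.1639  0.2013] jaw 14.1 F [-0.  -0.  -0.5] w 0.997
can conf 0.62 px [321.0, 199.0, 84.0, 118.0] ctr 589.3 -169.1 size 76.3 60.2 x-axis 104.1 jaw wanted 14.1 ztop 0.0872
```

```bash
python3 -m jog '[{"gripper":0,"dx":0.0015,"dy":-0.005,"dz":-0.05,"rx":0,"ry":0,"rz":0},{"gripper":0,"dx":0.0015,"dy":-0.005,"dz":-0.1,"rx":0,"ry":0,"rz":0},{"gripper":0,"dx":0.0015,"dy":-0.005,"dz":-0.13,"rx":0,"ry":0,"rz":0},{"gripper":0,"dx":0.0015,"dy":-0.005,"dz":-0.1435,"rx":0,"ry":0,"rz":0},{"gripper":0,"dx":0.0015,"dy":-0.005,"dz":-0.1435,"rx":0,"ry":0,"rz":0},{"gripper":1,"dx":0.0015,"dy":-0.005,"dz":-0.1435,"rx":0,"ry":0,"rz":0},{"gripper":1,"dx":0.0015,"dy":-0.005,"dz":-0.1435,"rx":0,"ry":0,"rz":0},{"gripper":1,"dx":0.0015,"dy":-0.005,"dz":-0.1435,"rx":0,"ry":0,"rz":0},{"gripper":1,"dx":0.0015,"dy":-0.005,"dz":-0.1435,"rx":0,"ry":0,"rz":0}]' 35 >/dev/null; python3 chk.py; python3 -m jog '[{"gripper":1,"dx":0,"dy":0,"dz":0.0012,"rx":0,"ry":0,"rz":0},{"gripper":1,"dx":-0.006,"dy":0.024,"dz":0.0012,"rx":0,"ry":0,"rz":0},{"gripper":1,"dx":-0.012,"dy":0.048,"dz":0.0012,"rx":0,"ry":0,"rz":0},{"gripper":1,"dx":-0.018,"dy":0.072,"dz":0.0012,"rx":0,"ry":0,"rz":0},{"gripper":1,"dx":-0.024,"dy":0.096,"dz":0.0012,"rx":0,"ry":0,"rz":0},{"gripper":1,"dx":-0.026,"dy":0.104,"dz":0.0012,"rx":0,"ry":0,"rz":0},{"gripper":1,"dx":-0.026,"dy":0.104,"dz":0.0012,"rx":0,"ry":0,"rz":0},{"gripper":1,"dx":-0.026,"dy":0.104,"dz":0.0012,"rx":0,"ry":0,"rz":0}]' >/dev/null; python3 chk.py
```

```text
t 27.65 tcp [ 0.5911 -0.1709  0.0612] jaw 14.1 F [ 0.  -0.2  6.7] w 0.699
  s -172.3 lat -1.2 f_along -0.2
t 28.45 tcp [ 0.5642 -0.0643  0.0612] jaw 14.2 F [-2.4  5.5  8.4] w 0.696
  s -62.4 lat -1.0 f_along 5.9
```

```bash
python3 -m jog '[{"gripper":1,"dx":-0.001,"dy":0,"dz":0.002,"rx":0,"ry":0,"rz":-0.2},{"gripper":1,"dx":-0.001,"dy":0,"dz":0.002,"rx":0,"ry":0,"rz":-0.2}]' >/dev/null; python3 chk.py; python3 -c "
from h import *
c=cans()"
```

```text
t 28.65 tcp [ 0.5624 -0.0671  0.0624] jaw 13.8 F [ 0.2 -0.7 -2.1] w 0.698
  s -64.7 lat 1.5 f_along -0.8
can conf 0.86 px [322.0, 279.0, 191.0, 222.0] ctr 561.0 -59.2 size 64.9 62.5 x-axis 103.4 jaw wanted 13.4 ztop 0.0885
```

```bash
python3 -m jog '[{"gripper":1,"dx":0.0015,"dy":0,"dz":0,"rx":0,"ry":0,"rz":0.2},{"gripper":1,"dx":0.0015,"dy":0,"dz":0,"rx":0,"ry":0,"rz":0.2},{"gripper":1,"dx":-0.0005,"dy":0.008,"dz":0,"rx":0,"ry":0,"rz":0.2},{"gripper":1,"dx":-0.002,"dy":0.014,"dz":0,"rx":0,"ry":0,"rz":0.2},{"gripper":1,"dx":-0.002,"dy":0.014,"dz":0,"rx":0,"ry":0,"rz":0.2}]' >/dev/null; python3 chk.py
```

```text
t 29.25 tcp [ 0.5603 -0.0507  0.062 ] jaw 14.2 F [ 0.2 -0.3 -2.5] w 0.699
  s -48.3 lat -0.5 f_along -0.3
```

```bash
python3 -m jog '[{"gripper":1,"dx":-0.002,"dy":0.006,"dz":0,"rx":0,"ry":0,"rz":0},{"gripper":1,"dx":-0.0035,"dy":0.012,"dz":0,"rx":0,"ry":0,"rz":0},{"gripper":1,"dx":-0.005,"dy":0.018,"dz":0,"rx":0,"ry":0,"rz":0}]' >/dev/null && python3 chk.py && python3 -m jog '[{"gripper":1,"dx":-0.0015,"dy":0.006,"dz":0,"rx":0,"ry":0,"rz":0},{"gripper":1,"dx":-0.003,"dy":0.012,"dz":0,"rx":0,"ry":0,"rz":0},{"gripper":1,"dx":-0.0045,"dy":0.018,"dz":0,"rx":0,"ry":0,"rz":0}]' >/dev/null && python3 chk.py && python3 -m jog '[{"gripper":1,"dx":-0.002,"dy":0.008,"dz":0,"rx":0,"ry":0,"rz":0},{"gripper":1,"dx":-0.004,"dy":0.016,"dz":0,"rx":0,"ry":0,"rz":0},{"gripper":1,"dx":-0.006,"dy":0.024,"dz":0,"rx":0,"ry":0,"rz":0}]' >/dev/null && python3 chk.py && python3 -m jog '[{"gripper":1,"dx":-0.002,"dy":0.008,"dz":0,"rx":0,"ry":0,"rz":0},{"gripper":1,"dx":-0.004,"dy":0.016,"dz":0,"rx":0,"ry":0,"rz":0},{"gripper":1,"dx":-0.006,"dy":0.024,"dz":0,"rx":0,"ry":0,"rz":0},{"gripper":1,"dx":-0.008,"dy":0.033,"dz":0,"rx":0,"ry":0,"rz":0},{"gripper":1,"dx":-0.008,"dy":0.033,"dz":0,"rx":0,"ry":0,"rz":0},{"gripper":1,"dx":-0.008,"dy":0.033,"dz":-0.0012,"rx":0,"ry":0,"rz":0}]' >/dev/null && python3 chk.py
```

```text
t 29.55 tcp [ 0.5555 -0.034   0.0623] jaw 14.1 F [ 0.7  0.1 -2.3] w 0.702
  s -30.8 lat 0.1 f_along -0.1
t 29.85 tcp [ 0.5511 -0.0159  0.0622] jaw 14.1 F [ 0.4 -0.4 -2.9] w 0.693
  s -12.3 lat 0.1 f_along -0.4
t 30.15 tcp [0.545  0.0083 0.0622] jaw 14.1 F [-0.4 -0.5 -3.6] w 0.696
  s 12.7 lat 0.2 f_along -0.4
t 30.75 tcp [0.5373 0.0406 0.0612] jaw 14.1 F [-0.1 -0.1  0.6] w 0.699
  s 45.9 lat -0.2 f_along -0.1
```

```bash
python3 -m jog '[{"gripper":0,"dx":0,"dy":0,"dz":0,"rx":0,"ry":0,"rz":0},{"gripper":0,"dx":0,"dy":0,"dz":0,"rx":0,"ry":0,"rz":0},{"gripper":0,"dx":0,"dy":0,"dz":0,"rx":0,"ry":0,"rz":0},{"gripper":0,"dx":0,"dy":0,"dz":0.04,"rx":0,"ry":0,"rz":0},{"gripper":0,"dx":0,"dy":0,"dz":0.09,"rx":0,"ry":0,"rz":0},{"gripper":0,"dx":0,"dy":0,"dz":0.14,"rx":0,"ry":0,"rz":0},{"gripper":0,"dx":0,"dy":0,"dz":0.19,"rx":0,"ry":0,"rz":0},{"gripper":0,"dx":0,"dy":0,"dz":0.19,"rx":0,"ry":0,"rz":0}]' >/dev/null && python3 -c "
from h import *
st();c=cans();cv2.imwrite('pics/w5.png',c['pixels']);print('--side');c=cans('side')
e=np.array([-.2419,.9703])
for l in ['dish','spatula','lid']:
    for cam in ['side']:
        for r in cut_out(cam,l)[:1]: print(l,np.round(r['box']))
"
```

```text
t 31.55 tcp [0.541  0.0397 0.2576] jaw 14.0 F [ 0.7 -0.2 -0.2] w 0.995
can conf 0.68 px [314.0, 77.0, 73.0, 102.0] ctr 517.0 123.7 size 76.4 60.7 x-axis 104.1 jaw wanted 14.1 ztop 0.0872
can conf 0.67 px [315.0, 172.0, 74.0, 95.0] ctr 536.1 47.1 size 85.7 60.3 x-axis 104.1 jaw wanted 14.1 ztop 0.0871
--side
can conf 0.91 px [303.0, 182.0, 32.0, 35.0] ctr 532.7 46.4 size 90.0 65.0 x-axis 107.0 jaw wanted 17.0 ztop 0.0883
can conf 0.85 px [239.0, 133.0, 28.0, 31.0] ctr 528.2 374.2 size 82.7 63.6 x-axis 98.1 jaw wanted 8.1 ztop 0.0917
can conf 0.62 px [279.0, 170.0, 24.0, 39.0] ctr 517.8 113.1 size 102.5 63.5 x-axis 104.9 jaw wanted 14.9 ztop 0.0885
dish [371. 170.  29.  23.]
spatula [434. 331.  86.  75.]
lid [316. 147.  62.  38.]
```

View pics/w5.png

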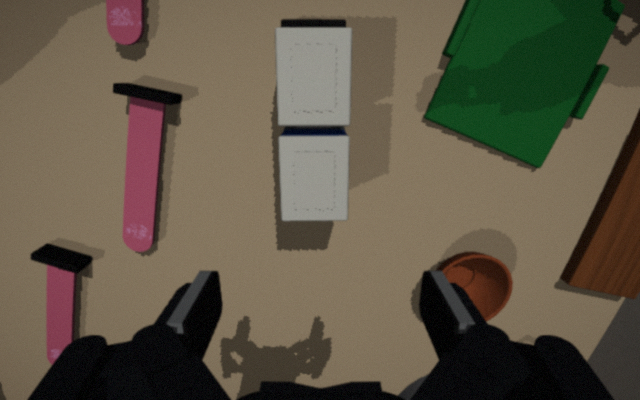

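The two free canisters stand in line on the rail at (314,77) and (314,175). That puts them at s≈131 mm (93–170) and s≈48 mm (10–86), inside 0–175. The bystanders haven't moved.

```bash
python3 -c "
from station import *
print(hand_in())"
```

```text
the job is handed in; nothing more can be done
None
```

The job is done and handed in at about 32 s of the 72 s allowed. I tried all three canisters on the aluminium rail.

| Canister (start position, m) | On the rail | Where it is now |
|---|---|---|
| (0.45, −0.23) | ran freely, under 1 N | on the rail, about 93–170 mm from the nose tip |
| (0.61, −0.23) | ran freely, under 1 N | on the rail, about 10–86 mm from the nose tip |
| (0.52, −0.39) | jammed about 30 mm past the nose | upright on the box floor |

- **Jam:** the force reached 7.4 N; I stopped there and backed the canister off.
- **Second free canister:** I took it off the rail again after its first run so the third could be tried. It then went back on.
- **Last checks:** both canisters on the rail lie between the nose and the end stop (at 175 mm), in line with the rail and with their tops at the right height. The plugged one's lid top is at 91 mm, which fits standing on the box floor. The dish, spatula and lid show in the same place in the side camera as at the start. The gripper was open and clear of everything.
- **Disagreements:** in the last views the two rail canisters' masks partly merged. The front one read 86 mm long in the wrist view, so I worked out its position from its trailing end. The side camera's looser fits put the canisters up to about 11 mm off the wrist readings.
- **Drag:** while I was bringing the second free canister back, its foot dragged lightly on the counter for under a second (about 8 N down). I raised it before it reached the nose.

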